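Turn the valve block in the marking jig for its second mark

TASK

The valve block on the marking jig has had one long side marked. Lift it clear of the jig, turn it a quarter turn and set it back down on the plate without dropping it, so that its plain end (the one without the tube stub) sits flat against the bent bracket, centred on the bracket's notch, with the stub pointing straight away from the bracket. Leave the spare valve on the table where it is.

Things in the scene. Friction and masses are not known exactly. Their poses are not given: they have to be found in the camera images.
- valve: Valve block on the jig: bare aluminium, 80 (x) x 50 (y) x 40 (z) mm, 0.35-0.6 kg; origin: centre of underside. Grip its square steel bonnet, 26 x 26 mm, sides parallel to the block, mid-top, from 40 to 74 mm height (thin stem to 82). From the -x end a nut and tube stub (26 mm across) stick out 36 mm. +x end is plain. Starts with its -y side 2 to 16 mm from the bracket.
- valve_end (a point): Middle of the lower edge of the valve block's plain end: 40 mm along the block's +x from its origin, at underside height. Its axes are those of the block.
- jig_notch (a point): Marking jig, fixed: middle of the bracket's face at its notch, at plate-top height (8 mm over the table). x points level into the bracket, y along it, z up. Bracket: steel, 160 mm wide, 6 thick, 30 high over the plate, 16 mm notch at mid-width; a black marking head behind it (+x), 32 high. Dark steel plate 230 (x) x 200 (y) mm, reaching 150 mm in front (-x). Fittings 30 mm high lie beside it.
- spare_valve: Spare valve, to be left alone: an aluminium block 60 x 50 x 40 mm with a round black handwheel 44 mm across on top (74 mm high in all) and no stub, standing on the table away from the jig. Origin at the centre of its underside.
Things that resemble listed ones, but are neither listed nor needed, are in the scene too. Leave any orange look-alike of the valve alone.

How it is judged:
On the way:
1. the valve block is lifted clear of the jig plate (underside more than 15 mm above it) (z of valve in the frame of jig_notch above 0.015 m), for 0.1 s.
At the end, for the whole second after the job is handed in: The valve block stands upright and still on the jig plate, square to the bracket within 10 degrees, stub pointing away from it; the middle of its plain end is within 10 mm of the bracket's face and within 15 mm of the notch's middle along the bracket (x of valve_end in the frame of jig_notch between -0.01 and 0.005 m and y of valve_end in the frame of jig_notch between -0.015 and 0.015 m and z of valve_end in the frame of jig_notch between -0.005 and 0.005 m and angle between the x axis of valve and the x axis of jig_notch, either way round below 0.1745 rad and angle between valve's own z axis and vertical below 0.1 rad and linear speed of valve below 0.02 m/s); the robot touches nothing.
It fails at once if the valve block is dropped (moving faster than 0.5 m/s while out of the fingers, a fall of more than about 13 mm) (contact force between the fingers and valve below 0.2 N and linear speed of valve above 0.5 m/s).
It fails at once if the spare valve is moved by more than 30 mm (distance of spare_valve from where it was at the start of the episode above 0.03 m).
It also fails if it takes over 32 s, if anything falls off the work surface, if the arm or the gripper's body presses on something with over 40 N, if the wrist force passes 120 N, or if a joint passes its speed limit or range.

ROBOT

A 6-joint arm with a two-finger parallel gripper is mounted at the origin on the work surface. World frame = base frame: x ahead of the robot, y to its left, z up, the work surface at z = 0. Lengths are in m, angles in rad, forces in N, time in s.
With the tool pointing down it reaches from about 0.3 to 0.775 m from the base axis. Payload 14.6 kg.
Tool frame: the origin (TCP) lies at the very end of the fingers, on their centre line; the grasp point (between the pads) lies 19 mm behind it; z points along the fingers, y is the line along which they close (so a half turn about z gives the same grasp; the last joint's range is limited). The gripper opens to 85 mm and grips with 20 to 120 N. Pads are 22 mm wide; open, the fingers measure 114 mm over their backs; the gripper's body (76 mm by 85 mm) begins 54 mm behind the grasp point. The pads swing forward as they close: fully open they stand 13 mm farther back than shut.
Start: joints at [-1.354, 0.3, 1.521, -0, 1.321, -0.067], TCP at [0.154, -0.528, 0.231] pointing down, gripper open.
Joint ranges: [-3.03, 3.03], [-0.79, 2.21], [0.23, 2.52], [-1.04, 4.18], [0, 3.07], [-2.55, 2.55]. Speed limits (rad/s): [2.22, 2.22, 2.57, 3.14, 3.14, 3.14].

INTERFACE

Orientations are given as a rotation vector (axis times angle).
In Python, from bench import env gives the robot as it stands. The module is installed in compiled form; this text tells all that it offers.
- The arm moves only by the shell command python3 -m jog 'ROWS' [OPENING] [FORCE]. ROWS is JSON, a list of rows, each an object with "offset": the shift along the world's x, y, z in m, a list of three; "twist": the turn about the world's z in degrees. A call has exactly 10 rows; each row is the pose to reach, as a shift and turn from the pose commanded when the call began; what a row does not reach only later rows make up. A row lasts 1/8 s, in which the tool goes at most 62.5 mm and 10.7 degrees, less where a joint would pass 70% of its speed; a pose out of reach is approached as far as the arm can. A call with a gripper value outside its range is refused whole. OPENING is the finger opening in m, from 0 to 0.0854, set as the call begins (- or left out, the last holds). The fingers move at their own pace and stop on an object; FORCE is the grip in N (left out, the last holds). Time passes only in rows, so rows that repeat a pose let the fingers close, or fill a call up. It gives the time, the measured TCP pose, the force, the opening and the grip force at its end, in the units of the state.
- env.sense(): the state, without advancing time (a new reading comes with each control period).
- env.camera(name): name is "side" or "top" or "wrist"; returns a dict with "pixels" (480x640x3 uint8, red, green, blue), "range_z" (480x640 float32, m along the optical axis (not along the pixel's ray), 0 where there is no reading), "camera_matrix" (3x3 intrinsics, pixels), "T" (4x4, takes a point from camera to world coordinates); the wrist camera has in their place "hand_eye" (4x4, takes a point from camera to tool coordinates, whose origin is the TCP and whose axes are the flange's). Camera axes: x right, y down, z forward; pixel columns grow to the right and rows downward; lengths in m; the calibration is good to about 2 mm. A picture is of the moment at which its call begins: read the wrist's pose just before it.
- env.finish_job(): hands the job in; it is judged then, once.
The state is a dict: "t": time; "q": joint angles; "qvel": joint speeds; "joint_torque": joint torques, N m; "tool_pos": TCP position; "tcp_rot": TCP orientation; "contact_force": force on the tool from outside, world axes, zero at the start; "ft_torque": the same for the moment, N m; "width": opening from 0.0 (shut) to 1.0 (fully open); "grip_force": force on a finger pad.
Only numpy, scipy, OpenCV 4.12 (cv2) and the standard library are available. Lean on these libraries where they do the work, as an engineer would, in place of code of your own. Each camera call takes 0.05 s, during which the arm holds its last target. There are 200 camera calls.

## Working session

There is one attempt and no reset: what is moved stays moved. The work goes in short steps, Python scripts to look and compute and a shell command to move; the robot and the scene stay as the last step left them, time stands still between calls to the robot, and variables do not carry over. Pictures are saved under pics/ and viewed, at most 10 in all, crops included, and the job is handed in when it is done.

```bash
mkdir -p pics; cat > h.py <<'E'
import numpy as np, cv2, pickle
from bench import env
def snap(n,tag):
    s=env.sense(); c=env.camera(n)
    if n=='wrist':
        from scipy.spatial.transform import Rotation as R
        T=np.eye(4);T[:3,:3]=R.from_rotvec(s['tcp_rot']).as_matrix();T[:3,3]=s['tool_pos'];c['T']=T@c['hand_eye']
    pickle.dump(c,open(f'{tag}.pkl','wb')); cv2.imwrite(f'pics/{tag}.png',c['pixels'][:,:,::-1]); return c
def load(tag): return pickle.load(open(f'{tag}.pkl','rb'))
def cloud(c):
    K=c['camera_matrix'];z=c['range_z'];v,u=np.mgrid[:480,:640]
    P=np.stack([(u-K[0,2])/K[0,0]*z,(v-K[1,2])/K[1,1]*z,z],-1)@c['T'][:3,:3].T+c['T'][:3,3]
    P[z==0]=np.nan; return P
def ray(c,u,v,h):
    d=c['T'][:3,:3]@np.linalg.solve(c['camera_matrix'],[u,v,1.]);o=c['T'][:3,3]
    return o+d*(h-o[2])/d[2]
E
python3 - <<'E'
from h import *
for n in('top','side'):
    c=snap(n,n+'0');print(n,c['T'].round(3).tolist(),c['camera_matrix'].round(1).tolist(),(c['range_z']>0).mean())
print(env.sense())
E
```

```text
top [[0.0, -0.997, 0.077, 0.419], [-1.0, 0.0, 0.006, -0.011], [-0.006, -0.077, -0.997, 1.146], [0.0, 0.0, 0.0, 1.0]] [[496.9, 0.0, 321.6], [0.0, 496.9, 238.7], [0.0, 0.0, 1.0]] 0.9960123697916666
side [[-0.999, -0.005, 0.033, 0.493], [-0.026, 0.729, -0.685, 1.005], [-0.02, -0.685, -0.728, 1.121], [0.0, 0.0, 0.0, 1.0]] [[576.3, 0.0, 327.0], [0.0, 576.3, 238.2], [0.0, 0.0, 1.0]] 0.9958854166666666
{'t': 0.1, 'q': array([-1.35363603e+00,  3.00408680e-01,  1.52151621e+00, -3.94228201e-06,
        1.32069932e+00, -6.65795319e-02]), 'qvel': array([-2.09503373e-04, -1.05440806e-03, -2.71826531e-03,  3.69461490e-06,
        3.24431615e-04,  1.42152839e-03]), 'joint_torque': array([ 1.20100842e-03, -5.44376850e+01, -3.62371230e+01, -7.65790605e-05,
        3.02293382e-03,  3.19694914e-05]), 'tool_pos': array([ 0.15393348, -0.52780256,  0.230783  ]), 'tcp_rot': array([-3.10901188e+00, -4.44060006e-01,  1.27823023e-04]), 'contact_force': array([-0.05784065,  0.27497702,  0.79414326]), 'ft_torque': array([ 0.02079562,  0.00975315, -0.02792703]), 'grip_force': 0.0, 'width': 0.9996167583671484}
```

View pics/top0.png

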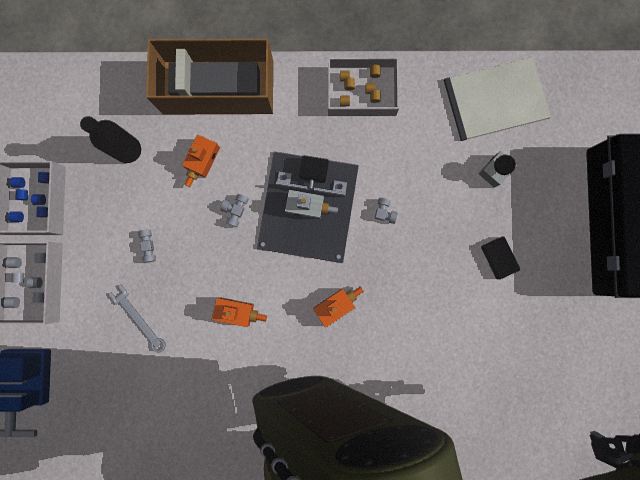

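View pics/side0.png

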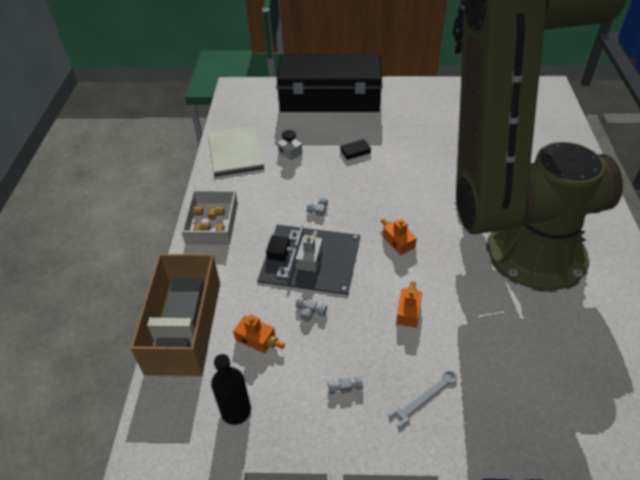

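Top view: the jig plate spans about (255-358, 152-262), with the black head at (314,168) and the bracket along (278-347, 178-188). The candidates are:
- **Aluminium block on the plate at (305,204):** stub to the right at (335,209), square bonnet. This one fits the description.
- **Aluminium block with black round wheel at (497,168):** the spare.
- **Orange look-alikes at (200,157), (233,312), (337,307):** leave these alone.

I'll confirm this in an enlarged crop and measure.

```bash
python3 - <<'E'
from h import *
c=load('top0'); s=load('side0')
a=cv2.resize(c['pixels'][140:270,240:400],None,fx=4.9,fy=4.5,interpolation=cv2.INTER_CUBIC)[:,:,::-1]
cv2.imwrite('pics/crop.png',cv2.resize(c['pixels'][140:270,245:405],(738,600),interpolation=cv2.INTER_CUBIC)[:,:,::-1])
for n,k in(('top',c),('side',s)):
    P=cloud(k); 
    for nm,m in(('bonnet/top',(P[...,2]>.065)&(P[...,2]<.1)),('block top',(P[...,2]>.043)&(P[...,2]<.053)),('brk',(P[...,2]>.033)&(P[...,2]<.0425))):
        m=m&(abs(P[...,0]-.50)<.12)&(abs(P[...,1]-.02)<.11)
        q=P[m]; print(n,nm,len(q),np.median(q,0).round(4) if len(q) else '', q.min(0).round(3) if len(q) else '',q.max(0).round(3) if len(q) else '')
        if len(q)>4: print(cv2.minAreaRect((q[:,:2]*1000).astype(np.float32)))
P=cloud(c);print(P[204,305],P[168,314],P[240,300],P[183,300])
E
```

```text
top bonnet/top 160 [0.5826 0.0348 0.0828] [0.57  0.02  0.066] [0.599 0.049 0.094]
((584.2235107421875, 34.544883728027344), (25.98002815246582, 26.109973907470703), 80.96209716796875)
top block top 633 [0.5819 0.0301 0.0486] [ 0.381 -0.056  0.043] [0.614 0.077 0.053]
((497.2622375488281, 10.99688720703125), (237.88052368164062, 126.3351821899414), 2.019969940185547)
top brk 276 [ 0.5744 -0.0258  0.0386] [ 0.38  -0.077  0.033] [0.62  0.073 0.042]
((498.0731201171875, 0.451202392578125), (247.63844299316406, 133.81097412109375), 4.833441734313965)
side bonnet/top 144 [0.5865 0.0399 0.0818] [0.572 0.016 0.065] [0.601 0.05  0.095]
((586.5819702148438, 33.720863342285156), (31.841197967529297, 27.166818618774414), 78.21937561035156)
side block top 329 [0.5841 0.0495 0.0492] [ 0.38  -0.053  0.043] [0.617 0.078 0.053]
((498.64825439453125, 12.990921020507812), (239.3027801513672, 125.57447814941406), 1.8504796028137207)
side brk 193 [ 0.5767 -0.0225  0.0383] [ 0.38  -0.085  0.033] [0.62  0.078 0.042]
((499.0775451660156, -2.1150665283203125), (251.58448791503906, 139.79457092285156), 7.216040134429932)
[0.57706794 0.03081305 0.0837771 ] [0.66522342 0.01240918 0.04123295] [0.50488697 0.04504551 0.00865972] [0.63746217 0.04553963 0.00769221]
```

View pics/crop.png

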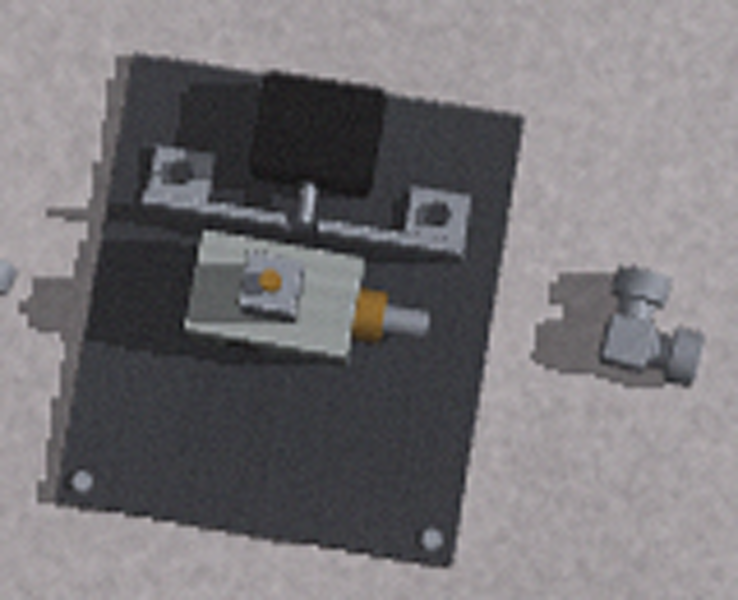

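The crop confirms it: bare aluminium block, square steel bonnet at crop (270,280), gold nut and stub at (370-430,318). The bonnet top reads z≈0.082 in both views, which matches 8+74 mm. Next I move over for a wrist view.

```bash
python3 -m jog '[{"offset":[0.03,0.04,0.01],"twist":6},{"offset":[0.07,0.085,0.03],"twist":13},{"offset":[0.105,0.13,0.045],"twist":20},{"offset":[0.14,0.175,0.06],"twist":27},{"offset":[0.18,0.22,0.07],"twist":34},{"offset":[0.215,0.265,0.07],"twist":41},{"offset":[0.25,0.31,0.07],"twist":48},{"offset":[0.29,0.355,0.07],"twist":55},{"offset":[0.325,0.40,0.07],"twist":60},{"offset":[0.36,0.44,0.07],"twist":65}]' 0.06 40
python3 -m jog '[{"offset":[0.02,0.03,0],"twist":0},{"offset":[0.04,0.07,0],"twist":0},{"offset":[0.05,0.1,0],"twist":0},{"offset":[0.05,0.12,0],"twist":0},{"offset":[0.05,0.12,0],"twist":0},{"offset":[0.05,0.12,0],"twist":0},{"offset":[0.05,0.12,0],"twist":0},{"offset":[0.05,0.12,0],"twist":0},{"offset":[0.05,0.12,0],"twist":0},{"offset":[0.05,0.12,0],"twist":0}]'
python3 - <<'E'
from h import *
c=snap('wrist','w1');print(c['T'].round(3),c['camera_matrix'],env.sense()['tool_pos'],env.sense()['q'])
E
```

```text
t: 1.35
tool_pos: [0.5149, -0.0861, 0.3011]
tcp_rot: [-2.381, -2.05, 0.0]
contact_force: [0.7, -1.6, -0.4]
width: 0.703
grip_force: 0.0
t: 2.6
tool_pos: [0.564, 0.0319, 0.3013]
tcp_rot: [-2.384, -2.046, -0.0]
contact_force: [-0.7, -0.5, -0.2]
width: 0.703
grip_force: 0.0
[[ 0.988 -0.146 -0.043  0.574]
 [-0.152 -0.949 -0.277  0.103]
 [-0.     0.281 -0.96   0.443]
 [ 0.     0.     0.     1.   ]] [[344.07295117   0.         314.33935608]
 [  0.         344.07295117 239.17820936]
 [  0.           0.           1.        ]] [0.56400138 0.03193371 0.30127317] [-8.27947733e-03  2.91236265e-01  1.37071058e+00  9.03352388e-06
  1.47966659e+00  1.44344969e-01]
```

View pics/w1.png

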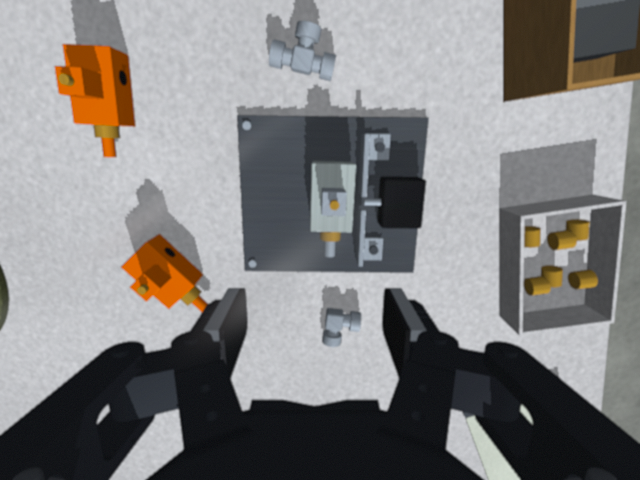

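Wrist view: valve block at (312-353,163-232), bonnet at (333,201), nut and stub pointing down at (330,245), bracket strip at x≈362 for rows 135-265, notch and head at (375,202), plate corners near (240,116), (427,118), (413,272), (246,272). Now I measure the jig and valve frames.

```bash
cat > jig.py <<'E'
from h import *
def meas(tag,seed):
    c=load(tag);P=cloud(c);g=c['pixels'].max(2)
    near=np.hypot(P[...,0]-.585,P[...,1]-.02)<.2
    m=((g<95)&near&(P[...,2]>.003)).astype(np.uint8)
    m=cv2.morphologyEx(m,cv2.MORPH_CLOSE,np.ones((9,9)))
    m=cv2.morphologyEx(m,cv2.MORPH_OPEN,np.ones((7,7)))
    n,l,st,ce=cv2.connectedComponentsWithStats(m);k=1+np.argmax(st[1:,4])
    ct=max(cv2.findContours((l==k).astype(np.uint8),0,1)[0],key=cv2.contourArea)[:,0]
    w=np.array([ray(c,u,v,.008)[:2] for u,v in ct])*1000
    r=cv2.minAreaRect(w.astype(np.float32)); print(tag,'plate',r,cv2.boxPoints(r).round(1).tolist())
    # valve top and bracket, in frame of heading a
    a=np.deg2rad(-9);ex=np.array([np.cos(a),np.sin(a)]);ey=np.array([-ex[1],ex[0]])
    for nm,lo,hi in(('bonnet',.076,.087),('block',.044,.052),('brk/head',.033,.0425)):
        s=near&(P[...,2]>lo)&(P[...,2]<hi)
        n,l,st,ce=cv2.connectedComponentsWithStats(s.astype(np.uint8))
        for i in range(1,n):
            if st[i,4]>40:
                q=P[l==i]; r=cv2.minAreaRect((q[:,:2]*1000).astype(np.float32))
                print(' ',nm,st[i].tolist(),'z',np.median(q[:,2]).round(4),[np.round(x,1).tolist() for x in r])
    return c,P
for t in('w1','top0'):meas(t,0)
E
python3 jig.py
```

```text
w1 plate ((525.7650146484375, -263.00201416015625), (341.9388427734375, 1057.0555419921875), 81.24268341064453) [[-22.600000381469727, -351.5], [1022.0999755859375, -512.4000244140625], [1074.199951171875, -174.5], [29.399999618530273, -13.600000381469727]]
  bonnet [322, 191, 25, 26, 520] z 0.0812 [[584.1, 34.3], [26.2, 26.0], 79.8]
  block [310, 163, 46, 70, 2253] z 0.0472 [[584.1, 34.3], [80.2, 50.0], 79.7]
  brk/head [362, 134, 8, 63, 350] z 0.0371 [[627.6, 64.6], [70.4, 6.1], 80.6]
  brk/head [380, 179, 46, 50, 2097] z 0.0391 [[666.6, 13.3], [59.9, 49.9], 80.8]
  brk/head [358, 210, 8, 57, 302] z 0.0371 [[613.3, -22.2], [71.8, 6.2], 80.7]
  brk/head [321, 232, 19, 26, 270] z 0.037 [[573.8, -23.7], [34.6, 22.3], 81.6]
top0 plate ((583.9576416015625, 29.0362548828125), (202.32252502441406, 233.59815979003906), 80.6526107788086) [[452.29998779296875, -51.79999923706055], [682.7999877929688, -89.80000305175781], [715.5999755859375, 109.9000015258789], [485.1000061035156, 147.8000030517578]]
  bonnet [297, 194, 14, 14, 124] z 0.0827 [[584.4, 34.5], [26.0, 25.8], 81.0]
  block [285, 190, 39, 28, 590] z 0.0486 [[584.5, 34.1], [81.9, 50.6], 79.7]
  brk/head [299, 155, 30, 26, 462] z 0.0401 [[666.8, 13.9], [59.9, 50.5], 80.0]
  brk/head [275, 181, 32, 8, 90] z 0.0384 [[627.4, 65.1], [70.7, 7.1], 79.4]
  brk/head [314, 188, 32, 7, 87] z 0.0379 [[613.6, -22.4], [70.5, 6.7], 80.3]
  brk/head [321, 202, 17, 12, 107] z 0.0375 [[573.6, -22.1], [35.8, 25.2], 80.5]
```

The two views agree within 1 mm:

| Item | Position (mm) | Angle | Check |
|---|---|---|---|
| Valve | (584.2, 34.3) | about 80° | block 80×50, top z 47-48; bonnet z 81-82 |
| Bracket mid-thickness centre | (620.5, 21.2) | jig x at −9.35° | two 72 mm halves with a 16 mm gap |
| Bracket face | (617.5, 21.7) | | |
| Target valve centre (2.5 mm gap) | about (575.5, 28.6) | −9.3° | |

Tool yaw is now 81.3°.

```bash
python3 -m jog '[{"offset":[0.020,0.0025,0],"twist":-1},{"offset":[0.020,0.0025,-0.03],"twist":-1},{"offset":[0.020,0.0025,-0.08],"twist":-1},{"offset":[0.020,0.0025,-0.13],"twist":-1},{"offset":[0.020,0.0025,-0.17],"twist":-1},{"offset":[0.020,0.0025,-0.2],"twist":-1},{"offset":[0.020,0.0025,-0.225],"twist":-1},{"offset":[0.020,0.0025,-0.24],"twist":-1},{"offset":[0.020,0.0025,-0.247],"twist":-1},{"offset":[0.020,0.0025,-0.247],"twist":-1}]'
python3 -m jog '[{"offset":[0,0,0],"twist":0},{"offset":[0,0,0],"twist":0},{"offset":[0,0,0],"twist":0},{"offset":[0,0,0],"twist":0},{"offset":[0,0,0],"twist":0},{"offset":[0,0,0],"twist":0},{"offset":[0,0,0],"twist":0},{"offset":[0,0,0],"twist":0},{"offset":[0,0,0],"twist":0},{"offset":[0,0,0],"twist":0}]' 0 60
```

```text
t: 3.9
tool_pos: [0.5841, 0.0345, 0.0545]
tcp_rot: [2.402, 2.025, 0.0]
contact_force: [-0.6, -0.5, -1.1]
width: 0.701
grip_force: 0.0
t: 5.15
tool_pos: [0.5844, 0.0345, 0.0551]
tcp_rot: [2.401, 2.024, 0.001]
contact_force: [-0.4, -0.7, 5.8]
width: 0.295
grip_force: 59.2
```

Gripped: opening is about 25-26 mm at 59 N. Lift, then turn.

```bash
python3 -m jog '[{"offset":[0,0,0.01],"twist":0},{"offset":[0,0,0.03],"twist":0},{"offset":[0,0,0.05],"twist":0},{"offset":[0,0,0.065],"twist":0},{"offset":[0,0,0.07],"twist":0},{"offset":[-0.002,-0.002,0.07],"twist":-8},{"offset":[-0.004,-0.004,0.07],"twist":-16},{"offset":[-0.006,-0.005,0.07],"twist":-25},{"offset":[-0.008,-0.006,0.07],"twist":-34},{"offset":[-0.009,-0.006,0.07],"twist":-43}]'
python3 -m jog '[{"offset":[0,0,0],"twist":-9},{"offset":[0,0,0],"twist":-18},{"offset":[0,0,0],"twist":-27},{"offset":[0,0,0],"twist":-36},{"offset":[0,0,0],"twist":-43},{"offset":[0,0,0],"twist":-46.5},{"offset":[0,0,0],"twist":-46.5},{"offset":[0,0,0],"twist":-46.5},{"offset":[0,0,0],"twist":-46.5},{"offset":[0,0,0],"twist":-46.5}]'
python3 - <<'E'
from h import *
s=env.sense();print(s['tcp_rot'],s['tool_pos'],s['grip_force'])
for t in('top','side','wrist'):
    c=snap(t,t+'2');P=cloud(c)
    s=(P[...,2]>.105)&(P[...,2]<.125)&(np.hypot(P[...,0]-.575,P[...,1]-.03)<.06)
    q=P[s];print(t,len(q),np.median(q[:,2]),cv2.minAreaRect((q[:,:2]*1000).astype(np.float32)) if len(q)>5 else '')
E
```

```text
t: 6.4
tool_pos: [0.5746, 0.0284, 0.1236]
tcp_rot: [-2.979, -0.996, 0.002]
contact_force: [0.4, -0.4, -3.9]
width: 0.295
grip_force: 59.7
t: 7.65
tool_pos: [0.575, 0.0285, 0.1242]
tcp_rot: [-3.131, 0.252, 0.0]
contact_force: [-0.0, -0.3, -4.5]
width: 0.293
grip_force: 59.7
[-3.13141669e+00  2.52396614e-01  7.16109828e-05] [0.57498199 0.02849959 0.12423952] 59.74642038345337
top 4 0.11642302978654173 
side 515 0.11737197449887882 ((567.4739990234375, 32.18259048461914), (55.93684387207031, 101.11183166503906), 80.10132598876953)
wrist 8562 0.11637844799144831 ((566.04443359375, 30.74913787841797), (50.275245666503906, 95.02935791015625), 80.43287658691406)
```

View pics/wrist2.png

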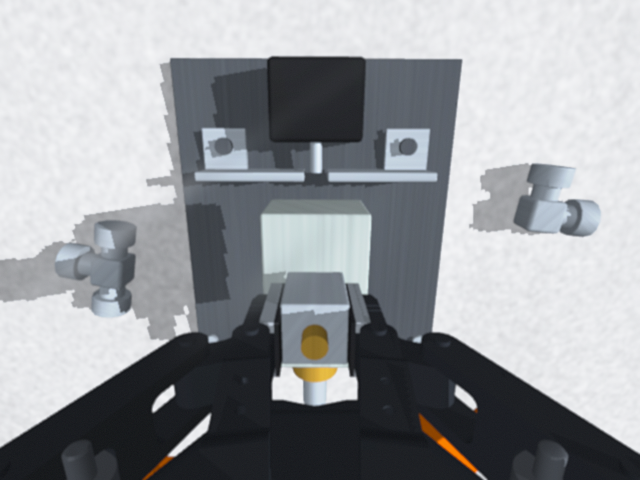

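Wrist view: the block's plain end (262-370, row 202) faces the bracket (row 177) and is centred on the notch at (316,177). The stub points away, toward (315,390). It is square, with a kinematic gap of about 2-4 mm. Lower it.

```bash
python3 -m jog '[{"offset":[0.001,0,-0.015],"twist":0},{"offset":[0.001,0,-0.03],"twist":0},{"offset":[0.001,0,-0.043],"twist":0},{"offset":[0.001,0,-0.052],"twist":0},{"offset":[0.001,0,-0.059],"twist":0},{"offset":[0.001,0,-0.063],"twist":0},{"offset":[0.001,0,-0.066],"twist":0},{"offset":[0.001,0,-0.068],"twist":0},{"offset":[0.001,0,-0.069],"twist":0},{"offset":[0.001,0,-0.069],"twist":0}]'
python3 - <<'E'
from h import *
s=env.sense();print(s['contact_force'],s['tool_pos'])
c=snap('wrist','w3');P=cloud(c)
a=np.deg2rad(-9.35);ex=np.array([np.cos(a),np.sin(a)]);ey=np.array([-ex[1],ex[0]]);F=np.array([.6175,.0217])
X=(P[...,:2]-F)@ex;Y=(P[...,:2]-F)@ey
s=(P[...,2]>.043)&(P[...,2]<.053)&(abs(Y)<.04)&(X>-.045)&(X<.01);print(len(P[s]),np.median(P[s][:,2]),np.percentile(X[s],[50,99,99.8]),np.percentile(Y[s],[.5,99.5]))
s=(P[...,2]>.034)&(P[...,2]<.041)&(abs(Y)<.08)&(abs(Y)>.03)&(abs(X)<.015);print(np.percentile(X[s],[1,5,50,95]))
E
```

```text
t: 9.05
tool_pos: [0.576, 0.0285, 0.0553]
tcp_rot: [-3.131, 0.253, -0.0]
contact_force: [0.0, -0.2, -3.7]
width: 0.291
grip_force: 59.9
[ 0.01835225 -0.17012351 -3.71103597] [0.57601515 0.02852799 0.05534721]
7389 0.04749469763022135 [-0.01888737 -0.00408834 -0.00397693] [-0.02396002  0.02526799]
[-0.00010574  0.00024041  0.00313212  0.00574783]
```

The gap is 4 mm, y is centred within 1 mm, and the block is barely off the plate. Slide in 3 mm and lower the last bit.

```bash
python3 -m jog '[{"offset":[0.001,0,0],"twist":0},{"offset":[0.002,0,0],"twist":0},{"offset":[0.003,-0.0005,0],"twist":0},{"offset":[0.003,-0.0005,-0.0003],"twist":0},{"offset":[0.003,-0.0005,-0.0006],"twist":0},{"offset":[0.003,-0.0005,-0.0008],"twist":0},{"offset":[0.003,-0.0005,-0.001],"twist":0},{"offset":[0.003,-0.0005,-0.001],"twist":0},{"offset":[0.003,-0.0005,-0.001],"twist":0},{"offset":[0.003,-0.0005,-0.001],"twist":0}]'
```

```text
t: 10.35
tool_pos: [0.5792, 0.0279, 0.0551]
tcp_rot: [3.131, -0.253, 0.001]
contact_force: [-4.6, -2.0, 8.0]
width: 0.291
grip_force: 61.6
```

It is seated: 8 N upward and a light touch on the bracket. Release, then retreat straight up.

```bash
python3 -m jog '[{"offset":[0,0,0],"twist":0},{"offset":[0,0,0],"twist":0},{"offset":[0,0,0],"twist":0},{"offset":[0,0,0],"twist":0},{"offset":[0,0,0],"twist":0},{"offset":[0,0,0.01],"twist":0},{"offset":[0,0,0.03],"twist":0},{"offset":[0,0,0.06],"twist":0},{"offset":[0,0,0.1],"twist":0},{"offset":[0,0,0.14],"twist":0}]' 0.06
python3 -m jog '[{"offset":[0,0,0.02],"twist":0},{"offset":[-0.03,0,0.05],"twist":0},{"offset":[-0.06,0,0.08],"twist":0},{"offset":[-0.08,0,0.1],"twist":0},{"offset":[-0.08,0,0.1],"twist":0},{"offset":[-0.08,0,0.1],"twist":0},{"offset":[-0.08,0,0.1],"twist":0},{"offset":[-0.08,0,0.1],"twist":0},{"offset":[-0.08,0,0.1],"twist":0},{"offset":[-0.08,0,0.1],"twist":0}]'
python3 - <<'E'
from h import *
c=snap('wrist','w4');P=cloud(c)
a=np.deg2rad(-9.35);ex=np.array([np.cos(a),np.sin(a)]);ey=np.array([-ex[1],ex[0]]);F=np.array([.6175,.0217])
X=(P[...,:2]-F)@ex;Y=(P[...,:2]-F)@ey
for lo,hi in((.043,.053),(.076,.087)):
    s=(P[...,2]>lo)&(P[...,2]<hi)&(abs(Y)<.04)&(X>-.1)&(X<.01)
    print(s.sum(),np.median(P[s][:,2]),cv2.minAreaRect(np.stack([X[s],Y[s]],1).astype(np.float32)*1000))
s=(P[...,2]>.034)&(P[...,2]<.041)&(abs(Y)<.08)&(abs(Y)>.03)&(abs(X)<.015);print(np.percentile(X[s],[1,5,50,95]))
E
```

```text
t: 11.6
tool_pos: [0.5789, 0.028, 0.1963]
tcp_rot: [-3.131, 0.253, -0.001]
contact_force: [0.0, 0.0, -0.3]
width: 0.703
grip_force: 0.0
t: 12.85
tool_pos: [0.4991, 0.028, 0.2941]
tcp_rot: [3.131, -0.253, -0.0]
contact_force: [-0.6, -0.1, -0.3]
width: 0.703
grip_force: 0.0
2824 0.04720316595803206 ((-40.618629455566406, 0.3426189422607422), (79.57482147216797, 50.04696273803711), 0.05768558010458946)
640 0.08119357369175179 ((-40.766029357910156, 0.31309032440185547), (24.528745651245117, 25.912416458129883), 0.020863652229309082)
[-0.00053118 -0.00040601  0.00225353  0.0051619 ]
```

View pics/w4.png

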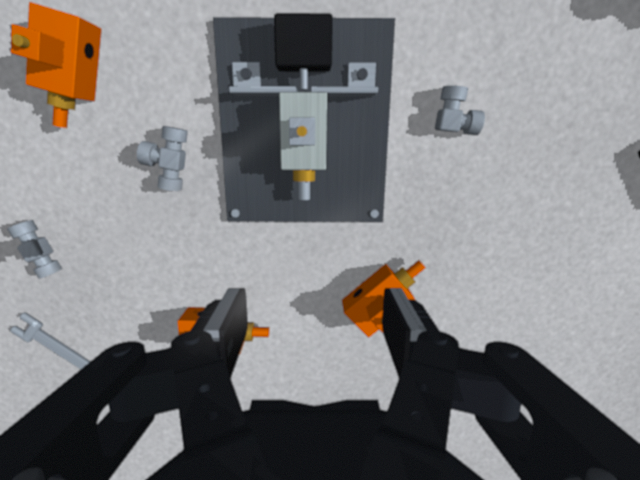

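The view shows the block (280-326, 93-168) against the bracket (row 90), centred on the notch at (303,90), with the stub pointing straight away at (304,190). The measured gap is under 1 mm, the lateral offset is 0.3 mm and it is square within 0.1°. The gripper is clear.

```bash
python3 -c "
from bench import env
print(env.finish_job())"
```

```text
the job is handed in; nothing more can be done
None
```

The valve block is back on the plate with its plain end against the bracket (measured gap under 1 mm), centred on the notch within about 0.3 mm and stub pointing straight away; the job is handed in, but no verdict came back.

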